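# Switch off and unplug a hollow-cathode lamp

## Task

The spectrometer lamp with the green band is warmed up in the console and has to go back in its box. Press the white key in front of its own socket to select it, let go, then press the red stop key; then pull the lamp out of its spring-clipped socket and stand it, plug end down, gently in an empty cell of the brown three-cell lamp box. Press one key at a time, never the other lamp's key, leave the blue-banded lamp plugged in and do not disturb the other things on the bench.

Things in the scene. Friction and masses are not known exactly. Their poses are not given: they have to be found in the camera images.
- console: grey lamp console, fixed, 175x220x300 mm; origin = centre of its footprint, x to its rear, y left, z up. Panel slopes up to the rear at 25 degrees: its outward normal, along which both lamps stand, is (-0.423, 0, 0.906) in this frame. A dust cover stands open on the rear edge, square to the panel, 87 mm behind the lamps' axes, 206 mm tall: no room for an upright gripper at the lamps
- socket_left (a point): centre of the left (+y) socket's mouth, a 22 mm opening in the panel surface; a seated lamp's origin lies 18 mm below it along the normal. Sprung steel clips in front and behind snap into the lamp's groove: pulling it out along the normal takes up to 10 to 18 N over the first 5 mm, then it lets go; the plug is clear after 18 mm. Sockets are 110 mm apart
- socket_right (a point): the same for the right (-y) socket
- lamp_green: lamp with a green band, plugged into one of the two sockets (either); 132 mm long along its z; origin = centre of the plug's foot, z toward the glass end. Along z: black plug 20 mm diameter 0-18 mm; black shell 34 mm diameter with clip groove 18-36; coloured band 34 mm diameter 36-50; glass tube 30 mm diameter 50-132. About 0.11 kg
- lamp_green_grip (a point): on the green-banded lamp's axis, in the glass 95 mm from its foot (77 mm above the panel when seated): a place to grip, 30 mm across
- lamp_blue: lamp with a blue band, plugged into the other socket; stays there; 132 mm long along its z; origin = centre of the plug's foot, z toward the glass end. Along z: black plug 20 mm diameter 0-18 mm; black shell 34 mm diameter with clip groove 18-36; coloured band 34 mm diameter 36-50; glass tube 30 mm diameter 50-132. About 0.11 kg
- lamp_red: lamp with a red band, already standing loosely in the brown box's near (-x) cell; stays there; 132 mm long along its z; origin = centre of the plug's foot, z toward the glass end. Along z: black plug 20 mm diameter 0-18 mm; black shell 34 mm diameter with clip groove 18-36; coloured band 34 mm diameter 36-50; glass tube 30 mm diameter 50-132. About 0.11 kg
- key_left_top (a point): centre of the top of the white square key (18 mm) in front of the left socket; its top stands 10 mm above the panel, 75 mm down the slope from the socket; it is pressed along the panel's normal
- key_right_top (a point): the same for the white key in front of the right socket
- key_stop_top (a point): the same for the red stop key, midway between the white keys (55 mm from each)
- key_left (a joint): travel of the left white key in m: 0 up, 0.005 fully down (4 N); counts as pressed beyond 0.003; springs back
- key_right (a joint): the same for the right white key
- key_stop (a joint): the same for the red stop key
- carton: open brown lamp box, fixed, 170 (x) x 64 (y) x 66 mm high, walls 5 mm, floor 5 mm thick; origin = centre of its underside. Two dividers (57 mm high) make three cells in a row along its x axis, each about 50 x 54 mm, centred at x = -0.055 (holds the red-banded lamp), 0 and +0.055 (both empty)
- calculator: black pocket calculator lying flat at the bench front, 125x70x15 mm, bystander; origin under its centre
- timer: white lab timer, 66x62x21 mm, bystander; origin under its centre

How it is judged:
By the outcome, as a careful person would: the job done as asked, in the order asked, and still so for the second after the job is handed in, with the robot touching nothing.
It also fails if it takes over 51 s, if anything falls off the work surface, if the arm or the gripper's body presses on something with over 40 N, if the wrist force passes 120 N, or if a joint passes its speed limit or range.

## Robot

A 7-joint arm with a two-finger parallel gripper is mounted at the origin on a cart in front of the work surface, level with it; the furniture and walls round the work are solid. World frame = base frame: x ahead of the robot, y to its left, z up, the work surface at z = 0. Lengths are in m, angles in rad, forces in N, time in s.
With the tool pointing down it reaches from about 0.4 to 0.925 m from the base axis. Payload 4.1 kg.
Tool frame: the origin (TCP) lies at the very end of the fingers, on their centre line; the grasp point (between the pads) lies 19 mm behind it (r.pinch_z is the distance from the TCP to the grasp point, in m); z points along the fingers, y is the line along which they close (so a half turn about z gives the same grasp; the last joint's range is limited). The gripper opens to 85 mm and grips with 20 to 120 N. Pads are 22 mm wide; open, the fingers measure 114 mm over their backs; the gripper's body (76 mm by 85 mm) begins 54 mm behind the grasp point. The pads swing forward as they close: fully open they stand 13 mm farther back than shut.
Start: joints at [1.22, 0.398, 0.045, 1.537, -0.019, 1.207, -0.051], TCP at [0.162, -0.63, 0.231] pointing down, gripper open.
Joint ranges: [-2.82, 2.82], [-0.49, 2.23], [-1.37, 1.46], [0, 2.46], [-1.36, 4.5], [0.23, 2], [-2.94, 2.94]. Speed limits (rad/s): [2.57, 2.57, 3.14, 3.14, 3.14, 3.14, 3.14].

## Interface

Orientations are given as a unit quaternion [x, y, z, w].
In Python, from bench import r gives the robot as it stands.
- The arm moves only by the tool send_rows, never from a script. Its argument "increments" is text: rows parted by semicolons, each of 7 numbers parted by spaces: the turn, a rotation vector about the tool's x, y, z in rad, then the shift along the tool's x, y, z in mm, then the opening, from 0 (shut) to 1 (fully open). In form: rx ry rz tx ty tz grip; .... A call has exactly 10 rows; each row shifts and turns the commanded pose from where the row before left it, along the tool's axes as they then stand; what a row does not reach is not made up. A row lasts 1/8 s, in which the tool goes at most 62.5 mm and 10.7 degrees, less where a joint would pass 70% of its speed; a pose out of reach is approached as far as the arm can. A call is refused whole if a number of a shift passes 62.5 or a number of a turn 0.188, either way. A call with a gripper value outside its range is refused whole. The fingers move at their own pace and stop on an object; "force" is the grip in N (left out, the last holds). Time passes only in rows, so rows that do not move let the fingers close, or fill a call up. It gives the time, the measured TCP pose, the force, the opening and the grip force at its end, in the units of the state.
- r.read_state(): the state, without advancing time (a new reading comes with each control period).
- r.get_image(name): name is "side" or "top"; returns (picture, depth): 480x640x3 uint8, red, green, blue; 480x640 float32, m along the optical axis (not along the pixel's ray), 0 where there is no reading.
- r.get_calibration(name): a dict with "fov_y" (degrees; the focal length in pixels is half the picture's height over the tangent of half this angle, whatever the lens; pixels are square), "cx", "cy" (the principal point, pixels), "camera_from_world" (4x4, takes a point from world to camera coordinates). Camera axes: x right, y up, looking along -z (the intrinsics and any distortion apply to the point x, -y, -z); pixel columns grow to the right and rows downward; lengths in m; the calibration is good to about 2 mm. A picture is of the moment at which its call begins. get_calibration takes no time and is no camera call.
- r.finish_job(): hands the job in; it is judged then, once.
Trained networks look in the newest picture that a camera, given by its name, has taken for a name from the list of things; names that differ only in an ending like _2 or _b are one class to them, and where a whole thing is asked for, a point or a joint stands for the part that bears it (a point fixed in the world has none). Each returns a list of dicts, best first, with "conf" (0 to 1); they miss things now and then, are a little off and sometimes report something else, mostly with a low value. They report only what shows in the picture. A call takes as long as a camera call.
- r.spot_in(target, camera): "box" ([left, top, right, bottom] in pixels, round what is visible of it).
The state is a dict: "clock": time; "joints": joint angles; "joint_velocities": joint speeds; "joint_efforts": joint torques, N m; "tool_pos": TCP position; "ee_rot": TCP orientation; "force": force on the tool from outside, world axes, zero at the start; "moment": the same for the moment, N m; "opening": finger opening in m; "grasp_force": force on a finger pad.
Only numpy, scipy, OpenCV 4.12 (cv2) and the standard library are available. Lean on these libraries where they do the work, as an engineer would, in place of code of your own. Each camera call takes 0.05 s, during which the arm holds its last target. There are 200 camera calls.

## Working session

There is one attempt and no reset: what is moved stays moved. The work goes in short steps, Python scripts to look and compute and a tool call to move; the robot and the scene stay as the last step left them, time stands still between calls to the robot, and variables do not carry over. Pictures are saved under pics/ and viewed, at most 10 in all, crops included, and the job is handed in when it is done.

Besides the shell and the picture viewer there is one more tool, called after ">>>" as name(argument=value, ...) on one line, values as JSON. send_rows: Moves the arm, as the interface text tells. Its arguments: {"type":"object","properties":{"increments":{"type":"string"},"force":{"type":"number"}},"required":["increments"]}

```bash
mkdir -p pics; ls; cat > a.py <<'E'
from bench import r
import cv2,numpy as np,json
for n in("side","top"):
    im,d=r.get_image(n); cv2.imwrite(f"pics/{n}0.png",im[:,:,::-1]); np.save(f"{n}0.npy",d)
    c=r.get_calibration(n); print(n,{k:(np.round(v,4).tolist()) for k,v in c.items() if not isinstance(v,str)}, [k for k in c])
    for t in ["console","lamp_green","lamp_blue","lamp_red","carton","calculator","timer","key_left_top","key_stop_top","key_right_top"]:
        print(t,[(np.round(b["box"]).tolist(),round(b["conf"],2)) for b in r.spot_in(t,n)][:3])
print(r.read_state())
E
python3 a.py
```

```text
pics
side {'fov_y': 55.0949, 'cx': 316.6049, 'cy': 242.7551, 'camera_from_world': [[-0.9956, -0.09, -0.0263, 0.4609], [0.0099, -0.3801, 0.9249, -0.0559], [-0.0933, 0.9205, 0.3793, -0.9944], [0.0, 0.0, 0.0, 1.0]]} ['fov_y', 'cx', 'cy', 'camera_from_world']
console [([190.0, 131.0, 330.0, 323.0], 0.83), ([307.0, 261.0, 315.0, 270.0], 0.53), ([268.0, 284.0, 283.0, 291.0], 0.48)]
lamp_green [([235.0, 211.0, 272.0, 275.0], 0.81), ([187.0, 133.0, 332.0, 319.0], 0.59)]
lamp_blue [([273.0, 198.0, 302.0, 250.0], 0.97)]
lamp_red [([285.0, 302.0, 313.0, 365.0], 0.93)]
carton [([195.0, 340.0, 324.0, 410.0], 0.78), ([236.0, 214.0, 273.0, 274.0], 0.41)]
calculator [([354.0, 287.0, 395.0, 329.0], 0.89)]
timer [([356.0, 290.0, 396.0, 330.0], 0.73), ([298.0, 236.0, 316.0, 250.0], 0.5)]
key_left_top []
key_stop_top []
key_right_top [([306.0, 262.0, 316.0, 270.0], 0.43)]
top {'fov_y': 55.0866, 'cx': 314.8157, 'cy': 232.3103, 'camera_from_world': [[0.0265, -0.9996, 0.0076, 0.1451], [0.9962, 0.027, 0.0826, -0.4742], [-0.0827, 0.0054, 0.9966, -0.918], [0.0, 0.0, 0.0, 1.0]]} ['fov_y', 'cx', 'cy', 'camera_f
[... 782 characters left out ...]
0322,  0.04511096,  1.53663548, -0.01869198,
        1.20690259, -0.05070531]), 'joint_velocities': array([-3.09748865e-04, -1.37488315e-03, -7.37872517e-04,  6.82104100e-05,
        1.05278808e-03, -8.06692509e-04,  1.50728482e-03]), 'joint_efforts': array([ 1.28224374e-04, -4.75030160e+01,  1.36329800e+00, -2.54525149e+01,
        1.16958335e-02,  1.01575341e-03,  1.32002228e-05]), 'tool_pos': array([ 0.16197549, -0.62951036,  0.23132903]), 'ee_rot': array([ 9.92080623e-01,  1.25602692e-01, -6.97087803e-06,  3.85522812e-05]), 'force': array([-0.44805935, -0.74821318,  0.53748933]), 'moment': array([ 0.01685052, -0.00394857, -0.00500353]), 'grasp_force': 0.0, 'opening': 0.08528325179695438}
```

```bash
python3 -c "
import cv2
a=cv2.imread('pics/side0.png')[120:420,150:450];b=cv2.imread('pics/top0.png')[100:330,150:480]
cv2.imwrite('pics/s1.png',cv2.resize(a,None,fx=2,fy=2,interpolation=2));cv2.imwrite('pics/t1.png',cv2.resize(b,None,fx=2.4,fy=2.4,interpolation=2))"
```

```text
(no output)
```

View pics/s1.png

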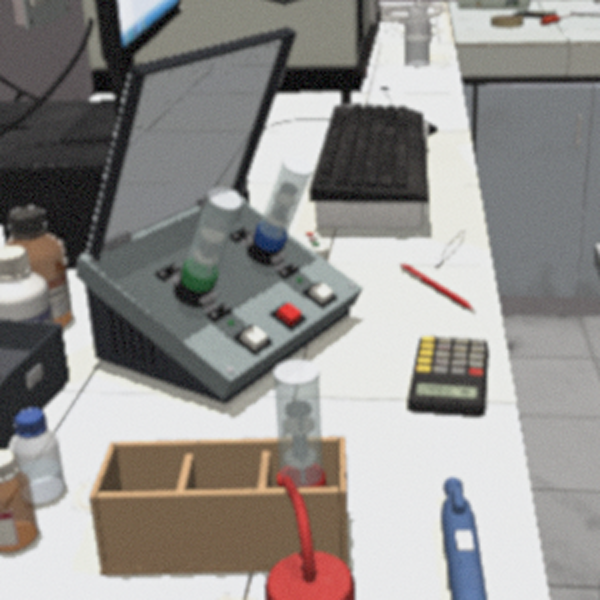

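View pics/t1.png

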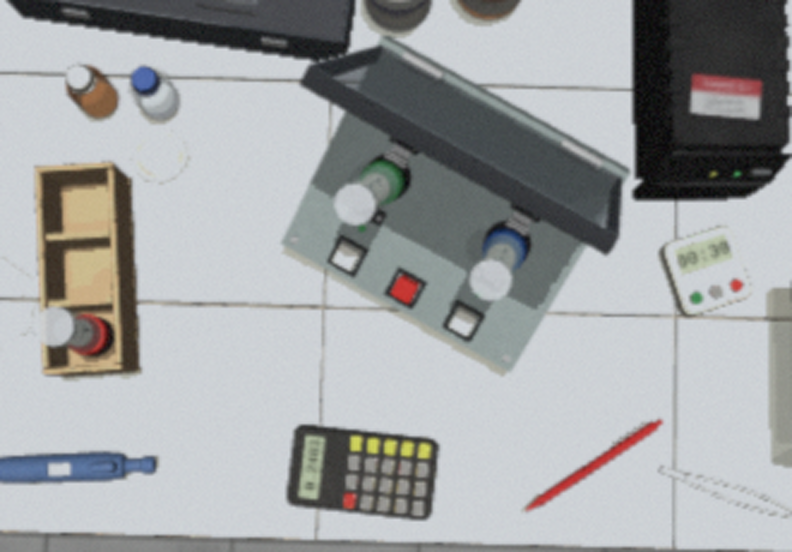

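The top view shows the green lamp in the left socket (band at about (310,176)). The left key is at (294,207), stop at (319,220) and right key at (343,234). The box is at (165–209, 169–256) with the red lamp in its near cell. The side view agrees, with the left key at (277,288), stop at (294,277) and right key at (310,266).

```bash
cat > h.py <<'E'
from bench import r
import cv2,numpy as np
from scipy.optimize import least_squares
def cal(n):
    c=r.get_calibration(n); return 240/np.tan(np.radians(c["fov_y"])/2),c["cx"],c["cy"],np.array(c["camera_from_world"])
def proj(n,P):
    f,cx,cy,T=cal(n); q=np.atleast_2d(P)@T[:3,:3].T+T[:3,3]
    return np.c_[cx+f*q[:,0]/-q[:,2], cy+f*q[:,1]/q[:,2]]
def cloud(n,d):
    f,cx,cy,T=cal(n); v,u=np.mgrid[:480,:640]
    q=np.stack([(u-cx)/f*d,-(v-cy)/f*d,-d],-1)
    return (q-T[:3,3])@T[:3,:3]
def tri(ps,pt):
    return least_squares(lambda P:np.r_[(proj("side",P)-ps)[0],(proj("top",P)-pt)[0]],[.5,0,.1])
E
cat > b.py <<'E'
from h import *
I={n:cv2.imread(f"pics/{n}0.png") for n in("side","top")}
D={n:cloud(n,np.load(f"{n}0.npy")) for n in I}
def blob(n,p,kind,R=9):
    im=I[n].astype(int);b,g,rr=im[...,0],im[...,1],im[...,2]
    m={"w":im.min(2)>(185),"r":(rr>g+60),"g":(g>rr+30)&(g>b+15),"b":(b>rr+40)}[kind]
    v,u=np.mgrid[:480,:640]; m=m&(abs(u-p[0])<R)&(abs(v-p[1])<R)
    X=D[n][m]; X=X[np.isfinite(X).all(1)]
    return np.array([u[m].mean(),v[m].mean()]),m.sum(),np.median(X,0)
for nm,k,ps,pt in [("kl","w",(277,288.5),(294.2,207.1)),("st","r",(294,277.5),(318.75,220.4)),("kr","w",(310,266),(342.9,233.8)),("green","g",(250,258),(310,176)),("blue","b",(285,239),(361,202))]:
    a,na,xa=blob("side",ps,k,8 if k in"wr" else 14); b,nb,xb=blob("top",pt,k,8 if k in"wr" else 14)
    t=tri(a,b); print(nm,a.round(1),na,b.round(1),nb,"tri",t.x.round(4),"res",t.fun.round(2),"depth",xa.round(3),xb.round(3))
X=D["top"][165:262,155:215].reshape(-1,3); X=X[(X[:,2]>.056)&(X[:,2]<.076)]
rc=cv2.minAreaRect(X[:,:2].astype(np.float32)); print("rim",len(X),np.median(X[:,2]),rc)
xs=np.percentile(X[:,:2],[1,50,99],axis=0);print(xs)
for n in I: # bench height check
    print(n,"bench z",np.median(D[n][265:270,290:310,2] if n=="top" else D[n][340:350,340:350,2]))
E
python3 b.py
```

```text
kl [278.1 286.9] 47 [293.  208.3] 35 tri [0.5137 0.2022 0.0512] res [-0.05 -0.    0.01  0.05] depth [0.513 0.204 0.052] [0.514 0.202 0.052]
st [294.1 276.2] 81 [318.1 220.2] 86 tri [0.4916 0.1521 0.0483] res [-0.18 -0.01  0.01  0.19] depth [0.49  0.158 0.052] [0.492 0.152 0.053]
kr [311.7 264.6] 33 [341.9 235.5] 32 tri [0.4623 0.1045 0.051 ] res [-0.2  -0.01  0.01  0.2 ] depth [0.461 0.108 0.052] [0.463 0.104 0.052]
green [248.1 259. ] 144 [311.6 172.6] 88 tri [0.576  0.167  0.0903] res [-0.99 -0.14  0.15  1.01] depth [0.569 0.188 0.098] [0.575 0.165 0.109]
blue [284.  239.7] 113 [362.1 200.1] 74 tri [0.5249 0.07   0.0906] res [-1.65 -0.15  0.15  1.53] depth [0.519 0.09  0.098] [0.527 0.07  0.11 ]
rim 857 0.06400324938626548 ((0.5006146430969238, 0.4171299338340759), (0.1696801334619522, 0.0652943104505539), 5.306954383850098)
[[0.41532561 0.37925999]
 [0.5021126  0.41026972]
 [0.58555231 0.45453286]]
side bench z -0.0011614592369770032
top bench z -0.0012075615514378908
```

```bash
cat > c.py <<'E'
from h import *
I={n:cv2.imread(f"pics/{n}0.png") for n in("side","top")}
def blob(n,p,kind,R=8):
    im=I[n].astype(int); v,u=np.mgrid[:480,:640]
    m=(im.min(2)>165)&(np.ptp(im,axis=2)<30) if kind=="w" else im[...,2]>im[...,1]+60
    m&=(abs(u-p[0])<=R)&(abs(v-p[1])<=R); 
    k,l,s,c=cv2.connectedComponentsWithStats(m.astype(np.uint8)); i=1+s[1:,4].argmax(); return c[i],s[i].tolist()
pts=[];obs={"side":[],"top":[]}
n=np.array([-.4226,0,.9063]);u=np.array([.9063,0,.4226]);
L=[(0,.055,0),(0,0,0),(0,-.055,0)]+[.075*u+.104*n+[0,s*.055,0] for s in(1,-1)]
L=np.array(L)
for nm,k,ps,pt in [("kl","w",(277,288),(294.2,207)),("st","r",(294,277.5),(318.75,220.4)),("kr","w",(310,266),(342.9,233.8))]:
    for c,p in(("side",ps),("top",pt)):
        o,s=blob(c,p,k); print(nm,c,o.round(1),s); obs[c].append(o)
obs["side"]+=[(262.5,220.5),(298,203)];obs["top"]+=[(298.75,185),(354.6,216.25)]
def W(q):
    c,s=np.cos(q[3]),np.sin(q[3]);R=np.array([[c,-s,0],[s,c,0],[0,0,1]]);return L@R.T+q[:3]
f=lambda q:np.concatenate([(proj(c,W(q))-obs[c]).ravel() for c in obs])
for loss in("linear","soft_l1"):
    q=least_squares(f,[.49,.15,.05,-.48],loss=loss);print(q.x.round(4),np.degrees(q.x[3]));print(f(q.x).reshape(2,5,2).round(1).tolist())
print(W(q.x).round(4)); np.save("q.npy",q.x)
E
python3 c.py
```

```text
kl side [278.1 286.8] [273, 282, 11, 10, 61]
kl top [293.3 207.9] [289, 205, 10, 7, 48]
st side [294.1 276.2] [289, 272, 11, 10, 81]
st top [318.1 220.2] [313, 215, 11, 12, 86]
kr side [311.8 264.6] [308, 261, 9, 8, 50]
kr top [341.8 235.1] [338, 232, 9, 8, 46]
[ 0.4899  0.1519  0.0496 -0.4844] -27.75612886176131
[[[-0.8, 0.5], [0.7, -0.6], [-1.1, 0.4], [-0.4, -0.5], [0.3, 0.2]], [[0.6, -0.3], [0.1, 1.0], [0.7, -0.3], [-0.7, 0.4], [-0.2, 0.5]]]
[ 0.4899  0.1519  0.0496 -0.483 ] -27.676141831994215
[[[-0.8, 0.5], [0.7, -0.7], [-1.2, 0.4], [-0.4, -0.5], [0.2, 0.2]], [[0.5, -0.3], [0.1, 1.0], [0.7, -0.4], [-0.8, 0.5], [-0.2, 0.5]]]
[[0.5154 0.2007 0.0496]
 [0.4899 0.1519 0.0496]
 [0.4643 0.1032 0.0496]
 [0.5367 0.1895 0.1756]
 [0.4856 0.0921 0.1756]]
```

```bash
cat > p.py <<'E'
from h import *
from scipy.spatial.transform import Rotation as Ro, Slerp
q=np.load("q.npy");yaw=q[3];Rz=Ro.from_euler("z",yaw).as_matrix()
n=Rz@[-.4226,0,.9063];u=Rz@[.9063,0,.4226];yc=Rz@[0,1,0]
stop=q[:3];kl=stop+.055*yc;sock=kl+.075*u-.010*n
RT=np.c_[-u,yc,-n]
def state():
    s=r.read_state();return s["tool_pos"],Ro.from_quat(s["ee_rot"]),s
def plan(wps,grip=0,start=None):
    """wps: (pos, 3x3 R, rows)"""
    p,R,_=state() if start is None else start
    P=p.copy();Q=R;out=[]
    for pos,M,k in wps:
        sl=Slerp([0,1],Ro.concatenate([Q,Ro.from_matrix(M)]));P0=P.copy();Q0=Q
        for i in range(1,k+1):
            Pn=P0+(np.array(pos)-P0)*i/k;Qn=sl(i/k)
            t=Q.inv().apply(Pn-P)*1000;w=(Q.inv()*Qn).as_rotvec()
            t=t.round();w=w.round(3);out.append(" ".join("%g"%x for x in [*w,*t,grip]))
            P=P+Q.apply(t/1000);Q=Q*Ro.from_rotvec(w)
    for i in range(0,len(out),10):print("; ".join(out[i:i+10]))
    print(len(out),"end",P.round(3)); return P,Q
def err(pos,M=None):
    p,R,s=state();M=RT if M is None else M
    print("t",s["clock"],"tcp",p.round(4),"F",s["force"].round(1),"open",round(s["opening"],4))
    print("move mm (tool axes)",(R.inv().apply(np.array(pos)-p)*1000).round(1),"turn",(R.inv()*Ro.from_matrix(M)).as_rotvec().round(4))
E
python3 - <<'E'
from p import *
print(kl,stop,sock,n,u,yc)
X=cloud("top",np.load("top0.npy"));m=(X[...,0]<.65)&(X[...,0]>.2)&(X[...,1]<.05)
for a in np.arange(-.7,.05,.1):
    k=m&(X[...,1]>a)&(X[...,1]<a+.1);print(a.round(1),np.percentile(X[k][:,2],99.5).round(3) if k.any() else None,end=" ")
print()
# intermediate: yawed halfway, pointing down
Y=lambda deg:Ro.from_euler("z",np.radians(deg)).as_matrix()@np.diag([1,-1,-1.])
plan([((.38,-.45,.36),Y(60),5),((.49,-.18,.36),Y(105),5),((.44,.1,.34),Y(140),6),(kl+.15*n,RT,4)])
E
```

```text
[0.51543367 0.20065604 0.04963777] [0.48988764 0.15194874 0.04963777] [0.57937173 0.16712176 0.07226977] [-0.37424911  0.19628643  0.9063    ] [ 0.8026076  -0.42095217  0.4226    ] [0.46447332 0.88558711 0.        ]
-0.7 None -0.6 0.004 -0.5 0.076 -0.4 0.076 -0.3 0.076 -0.2 0.139 -0.1 0.139 -0.0 0.301 
0 0 -0.159 51 -24 -26 0; 0 0 -0.159 54 -15 -25 0; 0 0 -0.159 57 -7 -26 0; 0 0 -0.159 56 2 -26 0; 0 0 -0.159 55 11 -26 0; 0 0 -0.157 58 -8 0 0; -0 0 -0.157 58 1 0 0; -0 0 -0.157 58 11 0 0; -0 0 -0.158 55 19 0 0; -0 0 -0.157 51 27 0 0
-0 0 -0.102 47 4 3 0; -0 0 -0.102 47 9 4 0; -0 0 -0.101 45 14 3 0; -0 0 -0.102 44 18 4 0; -0 0 -0.102 42 22 3 0; -0 0 -0.102 39 27 3 0; -0.012 -0.109 -0.053 17 28 39 0; -0.011 -0.108 -0.053 20 29 37 0; -0.012 -0.109 -0.052 22 29 35 0; -0.012 -0.109 -0.053 25 30 32 0
20 end [0.459 0.231 0.186]
```

>>> send_rows(increments="0 0 -0.159 51 -24 -26 0; 0 0 -0.159 54 -15 -25 0; 0 0 -0.159 57 -7 -26 0; 0 0 -0.159 56 2 -26 0; 0 0 -0.159 55 11 -26 0; 0 0 -0.157 58 -8 0 0; 0 0 -0.157 58 1 0 0; 0 0 -0.157 58 11 0 0; 0 0 -0.158 55 19 0 0; 0 0 -0.157 51 27 0 0")

```text
clock: 2.35
tool_pos: [0.4896, -0.1787, 0.3604]
ee_rot: [0.607, 0.795, -0.0, 0.001]
force: [1.1, -0.6, -1.0]
opening: 0.0002
grasp_force: 0.0
```

```bash
python3 - <<'E'
from p import *
p,R,s=state();print(s["clock"],p,R.as_matrix().round(3).tolist(),s["joints"].round(2))
Y=lambda deg:Ro.from_euler("z",np.radians(deg)).as_matrix()@np.diag([1,-1,-1.])
plan([((.44,.1,.34),Y(140),6),(kl+.15*n,RT,4)])
E
```

```text
2.35 [ 0.4895871  -0.17870107  0.36037468] [[-0.264, 0.965, 0.001], [0.965, 0.264, -0.001], [-0.001, 0.001, -1.0]] [ 0.7   0.11 -0.48  1.63  0.05  1.41  0.49]
0 0 -0.101 47 4 3 0; 0 0 -0.101 46 9 4 0; 0 0.001 -0.101 45 14 3 0; 0 -0 -0.101 44 18 3 0; 0 -0 -0.101 41 23 4 0; 0 0 -0.101 40 26 3 0; -0.012 -0.109 -0.053 17 28 39 0; -0.011 -0.108 -0.053 20 29 37 0; -0.012 -0.109 -0.052 22 29 35 0; -0.012 -0.108 -0.053 24 30 33 0
10 end [0.46  0.23  0.185]
```

>>> send_rows(increments="0 0 -0.101 47 4 3 0; 0 0 -0.101 46 9 4 0; 0 0 -0.101 45 14 3 0; 0 0 -0.101 44 18 3 0; 0 0 -0.101 41 23 4 0; 0 0 -0.101 40 26 3 0; -0.012 -0.109 -0.053 17 28 39 0; -0.011 -0.108 -0.053 20 29 37 0; -0.012 -0.109 -0.052 22 29 35 0; -0.012 -0.108 -0.053 24 30 33 0")

```text
clock: 3.6
tool_pos: [0.4617, 0.2283, 0.186]
ee_rot: [0.236, 0.947, -0.052, 0.211]
force: [0.4, -1.3, -0.8]
opening: 0.0003
grasp_force: 0.0
```

```bash
python3 - <<'E'
from p import *
p,R,s=state();print(s["joints"].round(2),RT.round(3).tolist())
err(kl+.01*n)
E
```

```text
[ 0.07  0.2  -0.98  2.07  0.73  1.   -0.23] [[-0.803, 0.464, 0.374], [0.421, 0.886, -0.196], [-0.423, 0.0, -0.906]]
t 3.6 tcp [0.4617 0.2283 0.186 ] F [ 0.4 -1.3 -0.8] open 0.0003
move mm (tool axes) [  3.2   0.5 139.1] turn [-0.0007  0.0025 -0.0062]
```

>>> send_rows(increments="0 0.002 -0.006 3 0 30 0; 0 0 0 0 0 35 0; 0 0 0 0 0 30 0; 0 0 0 0 0 20 0; 0 0 0 0 0 14 0; 0 0 0 0 0 10 0; 0 0 0 0 0 0 0; 0 0 0 0 0 0 0; 0 0 0 0 0 0 0; 0 0 0 0 0 0 0")

```text
clock: 4.85
tool_pos: [0.5101, 0.2015, 0.0589]
ee_rot: [0.234, 0.948, -0.052, 0.208]
force: [0.2, 0.2, -0.5]
opening: 0.0002
grasp_force: 0.0
```

```bash
python3 - <<'E'
from p import *
err(kl+.005*n)
a=r.get_image("side")[0][220:320,220:350,::-1];b=r.get_image("top")[0][160:260,260:390,::-1]
cv2.imwrite("pics/k1.png",cv2.resize(np.vstack([a,b]),None,fx=3,fy=3,interpolation=2))
E
```

```text
t 4.85 tcp [0.5101 0.2015 0.0589] F [ 0.2  0.2 -0.5] open 0.0002
move mm (tool axes) [-0.8  1.7  5.5] turn [-0.0025 -0.0045 -0.0002]
```

View pics/k1.png

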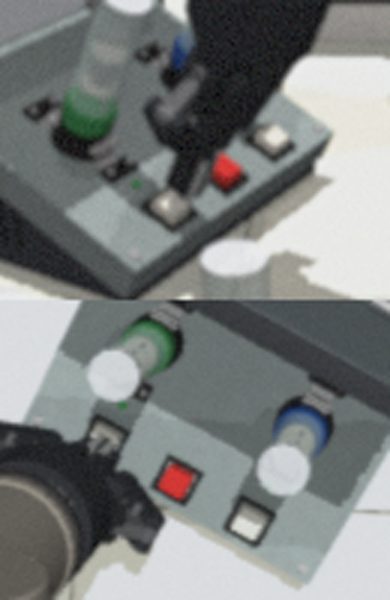

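Side and top views: the closed fingertips sit right above the left key (side crop (187,192), key at (172,207)), with the stop key free. I'll press in small steps.

>>> send_rows(increments="-0.002 -0.004 0 -1 3 2 0; 0 0 0 0 0 3 0; 0 0 0 0 0 3 0; 0 0 0 0 0 2 0; 0 0 0 0 0 1 0; 0 0 0 0 0 1 0; 0 0 0 0 0 1 0; 0 0 0 0 0 0 0; 0 0 0 0 0 0 0; 0 0 0 0 0 0 0")

```text
clock: 6.2
tool_pos: [0.5165, 0.2015, 0.0483]
ee_rot: [0.233, 0.948, -0.053, 0.21]
force: [-7.3, 0.6, 14.1]
opening: -0.0001
grasp_force: 7.8
```

```bash
python3 - <<'E'
from p import *
err(kl-.004*n); print("Fn",r.read_state()["force"]@n)
E
```

```text
t 6.2 tcp [0.5165 0.2015 0.0483] F [-7.3  0.6 14.1] open -0.0001
move mm (tool axes) [-0.  -1.3  2.6] turn [-0.0014  0.0006  0.0004]
Fn 15.639248363976703
```

>>> send_rows(increments="0 0 0 0 0 -1 0; 0 0 0 0 0 -1 0; 0 0 0 0 0 0 0; 0 0 0 0 0 0 0; 0 0 0 0 0 0 0; 0 0 0 0 0 0 0; 0 0 0 0 0 0 0; 0 0 0 0 0 0 0; 0 0 0 0 0 0 0; 0 0 0 0 0 0 0")

```text
clock: 7.45
tool_pos: [0.5163, 0.2015, 0.0489]
ee_rot: [0.234, 0.948, -0.052, 0.21]
force: [-1.7, 0.8, 3.0]
opening: 0.0001
grasp_force: 1.8
```

```bash
python3 - <<'E'
from p import *
err(kl-.004*n); print("Fn",r.read_state()["force"]@n)
E
```

```text
t 7.45 tcp [0.5163 0.2015 0.0489] F [-1.7  0.8  3. ] open 0.0001
move mm (tool axes) [-0.  -1.2  3.1] turn [-0.0009 -0.0011 -0.0001]
Fn 3.546734561058987
```

>>> send_rows(increments="0 0 0 0 0 -8 0; 0 0 0 0 0 -8 0; 0 0 0 0 -28 0 0; 0 0 0 0 -28 0 0; 0 0 0 0 0 0 0; 0 0 0 0 0 8 0; 0 0 0 0 0 4 0; 0 0 0 0 0 2 0; 0 0 0 0 0 2 0; 0 0 0 0 0 1 0")

```text
clock: 8.7
tool_pos: [0.4909, 0.1525, 0.0485]
ee_rot: [0.233, 0.948, -0.052, 0.21]
force: [-5.5, 1.7, 11.1]
opening: -0.0004
grasp_force: 6.6
```

>>> send_rows(increments="0 0 0 0 0 0 0; 0 0 0 0 0 0 0; 0 0 0 0 0 0 0; 0 0 0 0 0 0 0; 0 0 0 0 0 0 0; 0 0 0 0 0 0 0; 0 0 0 0 0 0 0; 0 0 0 0 0 0 0; 0 0 0 0 0 0 0; 0 0 0 0 0 0 0")

```text
clock: 9.95
tool_pos: [0.4908, 0.1525, 0.0486]
ee_rot: [0.233, 0.948, -0.052, 0.21]
force: [-2.3, 1.2, 6.5]
opening: 0.0
grasp_force: 3.4
```

```bash
python3 - <<'E'
from p import *
err(stop-.002*n); print("Fn",r.read_state()["force"]@n)
# plan: retreat, to above lamp
E
```

```text
t 9.95 tcp [0.4908 0.1525 0.0486] F [-2.3  1.2  6.5] open 0.0
move mm (tool axes) [ 0.1 -1.   0.8] turn [ 0.0003 -0.0003  0.0004]
Fn 6.97556755837637
```

```bash
python3 - <<'E'
from p import *
I={c:cv2.imread(f"pics/{c}0.png") for c in("side","top")}
def cap(c,p):
    im=I[c].astype(int);m=(im.min(2)>(188 if c=="top" else 180));v,uu=np.mgrid[:480,:640];m&=np.hypot(uu-p[0],v-p[1])<12
    k,l,s,cc=cv2.connectedComponentsWithStats(m.astype(np.uint8));i=1+s[1:,4].argmax();return cc[i],s[i].tolist()
C={}
for nm,ps,pt,s in [("g",(262.5,220.5),(298.75,185),1),("b",(298,203),(354.6,216.2),-1)]:
    a,sa=cap("side",ps);b,sb=cap("top",pt);print(a.round(1),sa,b.round(1),sb)
    for x,y in((a,b),(ps,pt)):
        t=tri(x,y);e=t.x-(stop+s*.055*yc+.075*u+.104*n);print(nm,t.x.round(4),t.fun.round(1),"dev u,y,n mm",(np.array([e@u,e@yc,e@n])*1000).round(1))
T=kl+.075*u+.13*n
P=plan([(stop+.08*n,RT,2),(stop+.16*n,RT,2),(sock+.165*n,RT,3)],1)
E
```

```text
[263.1 219.4] [256, 215, 15, 9, 100] [296.8 184.1] [290, 177, 15, 16, 157]
g [0.5366 0.1912 0.1775] [-1.2 -0.1  0.2  1.2] dev u,y,n mm [-0.1  1.5  2.1]
g [0.5371 0.1882 0.1742] [-0.4 -0.   0.1  0.4] dev u,y,n mm [ 0.3 -1.  -1.7]
[297.5 200.5] [287, 192, 22, 23, 308] [354.8 215.8] [347, 209, 15, 15, 143]
b [0.4867 0.0918 0.181 ] [ 0.1  0.  -0.  -0.1] dev u,y,n mm [3.3 0.3 4.5]
b [0.4863 0.0917 0.1759] [-0.1 -0.   0.   0.1] dev u,y,n mm [ 0.8 -0.  -0. ]
0 -0 0 0 -0 -41 1; 0 -0 0 0 -1 -40 1; 0 -0 0 0 0 -40 1; 0 -0 0 0 0 -40 1; 0 -0 0 -25 18 2 1; 0 -0 0 -25 19 1 1; 0 -0 0 -25 18 2 1
7 end [0.518 0.199 0.222]
```

>>> send_rows(increments="0 0 0 0 0 -41 0; 0 0 0 0 0 -40 0; 0 0 0 0 0 -40 0; 0 0 0 0 0 -40 0.75; 0 0 0 -25 18 2 0.75; 0 0 0 -25 19 1 0.75; 0 0 0 -25 18 2 0.75; 0 0 0 0 0 0 0.75; 0 0 0 0 0 0 0.75; 0 0 0 0 0 0 0.75")

```text
clock: 11.2
tool_pos: [0.5171, 0.1993, 0.2205]
ee_rot: [0.233, 0.948, -0.053, 0.209]
force: [-0.1, 0.0, 0.2]
opening: 0.064
grasp_force: 0.0
```

```bash
python3 - <<'E'
from p import *
err(sock+.061*n)
a=r.get_image("side")[0][150:290,200:340,::-1];b=r.get_image("top")[0][120:260,250:390,::-1]
cv2.imwrite("pics/k2.png",cv2.resize(np.hstack([a,b]),None,fx=2.8,fy=2.8,interpolation=2))
E
```

```text
t 11.2 tcp [0.5171 0.1993 0.2205] F [-0.1  0.   0.2] open 0.064
move mm (tool axes) [ -1.    0.6 103. ] turn [-0.002  -0.0013  0.0013]
```

View pics/k2.png

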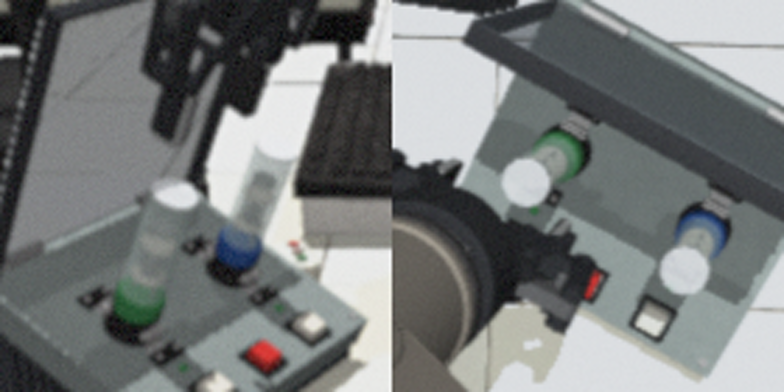

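Side view: the fingers straddle the green lamp's axis, with tips at (165,130) and (240,110) and the cap at (178,192). The keys are up again. Descending.

>>> send_rows(increments="-0.002 -0.001 0.001 -1 1 20 0.75; 0 0 0 0 0 20 0.75; 0 0 0 0 0 18 0.75; 0 0 0 0 0 15 0.75; 0 0 0 0 0 15 0.75; 0 0 0 0 0 10 0.75; 0 0 0 0 0 5 0.75; 0 0 0 0 0 0 0.75; 0 0 0 0 0 0 0.75; 0 0 0 0 0 0 0.75")

```text
clock: 12.55
tool_pos: [0.5582, 0.18, 0.1286]
ee_rot: [0.234, 0.948, -0.051, 0.211]
force: [-0.8, -0.3, 1.0]
opening: 0.0641
grasp_force: 0.0
```

>>> send_rows(increments="0 0 0 0 0 0 0.5; 0 0 0 0 0 0 0.4; 0 0 0 0 0 0 0.3; 0 0 0 0 0 0 0.2; 0 0 0 0 0 0 0.2; 0 0 0 0 0 0 0.2; 0 0 0 0 0 0 0.2; 0 0 0 0 0 0 0.2; 0 0 0 0 0 0 0.2; 0 0 0 0 0 0 0.2", force=25)

```text
clock: 13.8
tool_pos: [0.5581, 0.18, 0.1282]
ee_rot: [0.234, 0.948, -0.051, 0.21]
force: [-0.9, 1.9, 2.2]
opening: 0.0294
grasp_force: 25.2
```

```bash
python3 - <<'E'
from p import *
err(sock+.061*n)
s=r.read_state();f=s["force"];print(f@u,f@yc,f@n,s["moment"])
E
```

```text
t 13.8 tcp [0.5581 0.18   0.1282] F [-0.9  1.9  2.2] open 0.0294
move mm (tool axes) [ 1.2 -1.6  0.2] turn [ 0.0014  0.0001 -0.001 ]
-0.5970360126188358 1.2412951264749055 2.7501950809996396 [0.32128953 0.29944416 0.02160166]
```

>>> send_rows(increments="0 0 0 0 0 0 0.2; 0 0 0 0 0 0 0.2; 0 0 0 0 0 -2 0.2; 0 0 0 0 0 -2 0.2; 0 0 0 0 0 -2 0.2; 0 0 0 0 0 -3 0.2; 0 0 0 0 0 -5 0.2; 0 0 0 0 0 -8 0.2; 0 0 0 0 0 -10 0.2; 0 0 0 0 0 -10 0.2", force=70)

```text
clock: 15.05
tool_pos: [0.5417, 0.1878, 0.1668]
ee_rot: [0.234, 0.948, -0.052, 0.21]
force: [0.5, 1.0, -0.8]
opening: 0.0288
grasp_force: 72.5
```

```bash
cat > l.py <<'E'
from p import *
# lamp foot in tool frame: find green band with colour in both views
def band(tag=None):
    I={};o={}
    for c in("side","top"):
        im=r.get_image(c)[0];I[c]=im;x=im.astype(int);m=(x[...,1]>x[...,0]+30)&(x[...,1]>x[...,2]+15)
        k,l,s,cc=cv2.connectedComponentsWithStats(m.astype(np.uint8))
        i=1+s[1:,4].argmax();o[c]=cc[i];print(c,cc[i].round(1),s[i])
    t=tri(o["side"],o["top"]);print("band",t.x.round(4),t.fun.round(1));return I,t.x
if __name__=="__main__":
    p,R,s=state();print(s["clock"],p.round(4),s["force"]@n,s["opening"])
    I,b=band();print("band in tool mm",(R.inv().apply(b-p)*1000).round(1))
E
python3 l.py
```

```text
15.05 [0.5417 0.1878 0.1668] -0.7396032714061199 0.02876140254360106
side [254.4 241.5] [247 233  19  15 145]
top [305.2 175.5] [294 171  19  13 101]
band [0.5602 0.178  0.1304] [-1.9 -0.3  0.3  1.9]
band in tool mm [-3.6 -0.1 41.8]
```

```bash
python3 - <<'E'
from p import *
X=cloud("top",np.load("top0.npy"));
for a in [(.60,.64),(.64,.68),(.68,.72)]:
    for b in (.3,.36,.42,.48,.54):
        k=(X[...,0]>a[0])&(X[...,0]<a[1])&(X[...,1]>b)&(X[...,1]<b+.06);print(a,b,X[k][:,2].max().round(3) if k.any() else None)
xc=Rz@[1,0,0];RV=np.c_[-xc,yc,[0,0,-1]]
p,R,s=state()
plan([(p+.07*n,R.as_matrix(),3),((.45,.32,.29),RV,6),((.545,.412,.27),RV,4),((.5554,.4222,.20),RV,3),((.5554,.4222,.14),RV,4)],.2)
E
```

```text
(0.6, 0.64) 0.3 0.004
(0.6, 0.64) 0.36 0.048
(0.6, 0.64) 0.42 0.048
(0.6, 0.64) 0.48 0.138
(0.6, 0.64) 0.54 0.195
(0.64, 0.68) 0.3 0.066
(0.64, 0.68) 0.36 0.073
(0.64, 0.68) 0.42 0.073
(0.64, 0.68) 0.48 0.01
(0.64, 0.68) 0.54 0.047
(0.68, 0.72) 0.3 0.065
(0.68, 0.72) 0.36 0.066
(0.68, 0.72) 0.42 0.062
(0.68, 0.72) 0.48 0.003
(0.68, 0.72) 0.54 0.072
0 0 0 -0 0 -23 0.2; 0 0 0 -0 0 -24 0.2; 0 0 0 -0 0 -23 0.2; 0 0.073 -0 13 12 -17 0.2; 0.001 0.073 -0 14 13 -16 0.2; 0 0.073 -0 15 12 -15 0.2; 0.001 0.073 -0 16 12 -13 0.2; 0 0.073 -0 18 12 -13 0.2; 0.001 0.073 -0 18 13 -11 0.2; -0 -0 -0 -10 31 5 0.2
-0 -0 -0 -11 32 5 0.2; -0 -0 -0 -10 31 5 0.2; -0 -0 -0 -11 31 5 0.2; -0 -0 -0 -1 5 23 0.2; -0 -0 -0 -2 4 24 0.2; -0 -0 -0 -1 5 23 0.2; -0 -0 -0 -0 0 15 0.2; -0 -0 -0 -0 0 15 0.2; -0 -0 -0 -0 0 15 0.2; -0 -0 -0 -0 0 15 0.2
20 end [0.555 0.422 0.14 ]
```

>>> send_rows(increments="0 0 0 0 0 -23 0.2; 0 0 0 0 0 -24 0.2; 0 0 0 0 0 -23 0.2; 0 0.073 0 13 12 -17 0.2; 0.001 0.073 0 14 13 -16 0.2; 0 0.073 0 15 12 -15 0.2; 0.001 0.073 0 16 12 -13 0.2; 0 0.073 0 18 12 -13 0.2; 0.001 0.073 0 18 13 -11 0.2; 0 0 0 0 0 0 0.2")

```text
clock: 16.4
tool_pos: [0.4507, 0.3204, 0.2892]
ee_rot: [0.239, 0.971, -0.0, -0.001]
force: [0.1, -0.8, -1.0]
opening: 0.0282
grasp_force: 72.5
```

```bash
python3 - <<'E'
from p import *
import itertools
for c in("top","side"):
    X=cloud(c,np.load(c+"0.npy")); k=(X[...,2]>.09)&(X[...,1]>.44)&(X[...,1]<.75)&(X[...,0]>.3)&(X[...,0]<.75)
    G=np.round(X[k]/.03).astype(int);U,cn=np.unique(G[:,:2],axis=0,return_counts=True)
    print(c,k.sum(),[( (a*.03).round(2).tolist(),int(b)) for a,b in zip(U,cn)][:40])
I={}
for c in("side","top"):
    I[c]=r.get_image(c)[0]
a=I["side"][130:430,130:430,::-1];b=I["top"][80:380,80:380,::-1]
cv2.imwrite("pics/k3.png",cv2.resize(np.hstack([a,b]),None,fx=1.33,fy=1.33))
p,R,s=state();print(p,s["force"],s["opening"])
E
```

```text
top 1079 [([0.39, 0.6], 239), ([0.39, 0.63], 61), ([0.42, 0.57], 72), ([0.42, 0.6], 495), ([0.42, 0.63], 135), ([0.45, 0.6], 49), ([0.45, 0.63], 20), ([0.6, 0.54], 8)]
side 4479 [([0.39, 0.6], 152), ([0.39, 0.63], 1279), ([0.42, 0.57], 47), ([0.42, 0.6], 425), ([0.42, 0.63], 2329), ([0.42, 0.66], 44), ([0.45, 0.57], 1), ([0.45, 0.6], 14), ([0.45, 0.63], 172), ([0.6, 0.54], 16)]
[0.45028684 0.31886875 0.28817789] [-0.01762917 -0.89623231 -1.57364043] 0.028509825914949383
```

View pics/k3.png

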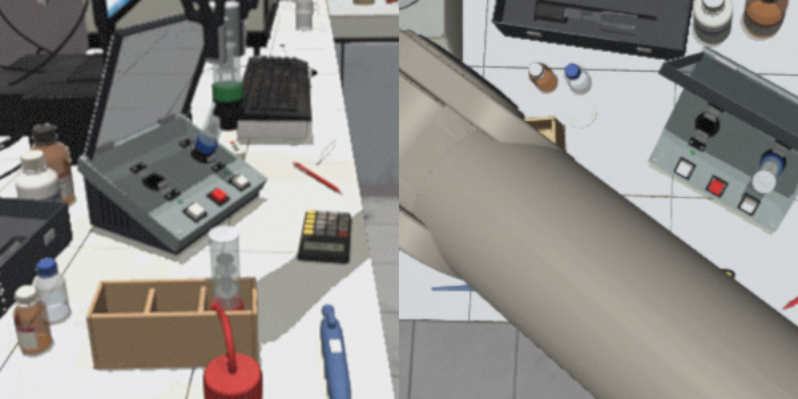

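Side view: the green lamp hangs upright in the gripper (band at crop (229,92)), the socket is empty and the blue lamp is still seated. The top view is mostly hidden by the arm. Moving over the far cell.

```bash
cat > z.py <<'E'
from p import *
def bandz():
    p,R,s=state();im=r.get_image("side")[0];x=im.astype(int);m=(x[...,1]>x[...,0]+30)&(x[...,1]>x[...,2]+15)
    k,l,st,cc=cv2.connectedComponentsWithStats(m.astype(np.uint8));i=1+st[1:,4].argmax()
    z=R.apply([0,0,1]);T=cal("side")[3];cam=-T[:3,:3].T@T[:3,3]
    g=cam-p;g[2]=0;g/=np.linalg.norm(g)
    d=np.linspace(.0,.08,161);v=proj("side",p+d[:,None]*z+.012*g)
    j=abs(v[:,1]-cc[i][1]).argmin();print("band px",cc[i].round(1),st[i].tolist(),"at tool z mm",d[j]*1000,"pred u",v[j,0].round(1),"-> foot tool z",d[j]*1000+43)
    return im
if __name__=="__main__":
    bandz();xc=Rz@[1,0,0];RV=np.c_[-xc,yc,[0,0,-1]]
    plan([((.545,.412,.27),RV,4),((.5554,.4222,.20),RV,3),((.5554,.4222,.15),RV,3)],.2)
E
python3 z.py
```

```text
band px [301.7 199.5] [291, 193, 22, 14, 238] at tool z mm 32.0 pred u 300.5 -> foot tool z 75.0
-0.001 -0 -0 -10 32 4 0.2; -0.001 -0 -0.001 -10 31 5 0.2; -0.001 -0 -0 -10 32 4 0.2; -0.001 -0 -0 -11 32 5 0.2; 0 -0 -0 -1 5 23 0.2; 0 -0 -0 -2 4 24 0.2; 0 -0 -0 -1 5 23 0.2; 0 -0 -0 -0 -0 17 0.2; 0 -0 -0 -0 -0 16 0.2; 0 -0 -0 -0 -0 17 0.2
10 end [0.556 0.423 0.15 ]
```

>>> send_rows(increments="-0.001 0 0 -10 32 4 0.2; -0.001 0 0 -10 31 5 0.2; -0.001 0 0 -10 32 4 0.2; -0.001 0 0 -11 32 5 0.2; 0 0 0 -1 5 23 0.2; 0 0 0 -2 4 24 0.2; 0 0 0 -1 5 23 0.2; 0 0 0 0 0 16 0.2; 0 0 0 0 0 16 0.2; 0 0 0 0 0 14 0.2")

```text
clock: 17.8
tool_pos: [0.5557, 0.4238, 0.154]
ee_rot: [0.24, 0.971, 0.001, -0.0]
force: [-0.2, -0.3, -1.1]
opening: 0.0285
grasp_force: 72.5
```

```bash
python3 - <<'E'
from z import *
im=bandz();cell=np.array([.5554,.4222])
err([*cell,.15],np.c_[-(Rz@[1,0,0]),yc,[0,0,-1]])
a=im[240:420,170:350,::-1].copy();b=r.get_image("top")[0][130:310,130:310,::-1]
cv2.imwrite("pics/k4.png",cv2.resize(np.hstack([a,b]),None,fx=2.2,fy=2.2,interpolation=2))
# cell check from side picture: predicted rim corners of carton
c,s=np.cos(.0926),np.sin(.0926);A=np.array([[c,-s],[s,c]])
for l in[(-.085,.032),(.085,.032),(.085,-.032),(.0275,.032),(-.0275,.032)]:
    w=np.r_[A@l+[.5006,.4171],.066];print(l,((proj("side",w)[0]-[170,240])*2.2).round())
E
```

```text
band px [216.9 321.9] [205, 312, 24, 18, 263] at tool z mm 32.0 pred u 216.3 -> foot tool z 75.0
t 17.85 tcp [0.5549 0.4229 0.1519] F [-0.8  0.3 -2.3] open 0.0287
move mm (tool axes) [-0.8 -0.4  1.9] turn [-0.0006 -0.0026 -0.001 ]
(-0.085, 0.032) [336. 272.]
(0.085, 0.032) [ 51. 279.]
(0.085, -0.032) [ 75. 218.]
(0.0275, 0.032) [147. 277.]
(-0.0275, 0.032) [240. 275.]
```

View pics/k4.png

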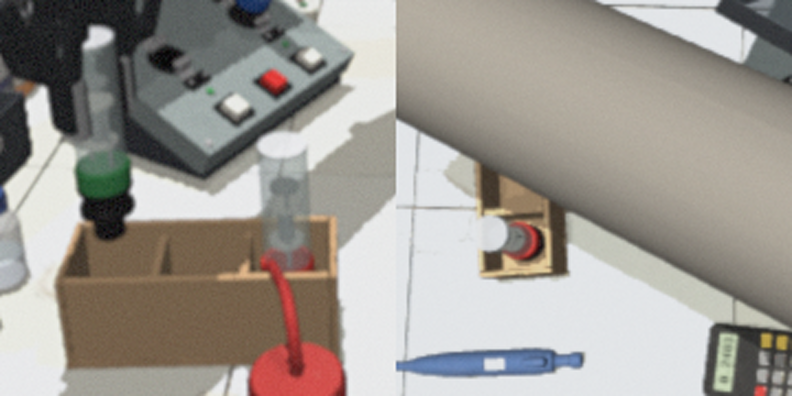

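Side view: the lamp plug is at crop (110,232), over the far cell whose rim centre is about (119,250). I'll shift about 4 mm toward -x, then lower.

>>> send_rows(increments="0 -0.003 -0.001 3 -2 0 0.2; 0 0 0 0 0 0 0.2; 0 0 0 0 0 12 0.2; 0 0 0 0 0 12 0.2; 0 0 0 0 0 12 0.2; 0 0 0 0 0 12 0.2; 0 0 0 0 0 10 0.2; 0 0 0 0 0 4 0.2; 0 0 0 0 0 0 0.2; 0 0 0 0 0 0 0.2")

```text
clock: 19.15
tool_pos: [0.5524, 0.424, 0.0933]
ee_rot: [0.239, 0.971, 0.001, 0.001]
force: [0.3, -0.5, -1.1]
opening: 0.0285
grasp_force: 72.5
```

>>> send_rows(increments="0 0 0 0 0 2 0.2; 0 0 0 0 0 1 0.2; 0 0 0 0 0 1 0.2; 0 0 0 0 0 1 0.2; 0 0 0 0 0 1 0.2; 0 0 0 0 0 0 0.2; 0 0 0 0 0 0 0.2; 0 0 0 0 0 0 0.2; 0 0 0 0 0 0 0.2; 0 0 0 0 0 0 0.2")

```text
clock: 20.4
tool_pos: [0.5522, 0.4237, 0.0867]
ee_rot: [0.239, 0.971, 0.001, 0.001]
force: [-0.3, 0.7, -1.0]
opening: 0.0284
grasp_force: 72.5
```

>>> send_rows(increments="0 0 0 0 0 1 0.2; 0 0 0 0 0 1 0.2; 0 0 0 0 0 1 0.2; 0 0 0 0 0 1 0.2; 0 0 0 0 0 0.5 0.2; 0 0 0 0 0 0 0.2; 0 0 0 0 0 0 0.2; 0 0 0 0 0 0 0.2; 0 0 0 0 0 0 0.2; 0 0 0 0 0 0 0.2")

```text
clock: 21.65
tool_pos: [0.5522, 0.4237, 0.0822]
ee_rot: [0.239, 0.971, 0.001, 0.001]
force: [-0.2, 1.0, -1.6]
opening: 0.0285
grasp_force: 72.5
```

>>> send_rows(increments="0 0 0 0 0 0.5 0.2; 0 0 0 0 0 0.5 0.2; 0 0 0 0 0 0.5 0.2; 0 0 0 0 0 0.5 0.2; 0 0 0 0 0 0 0.2; 0 0 0 0 0 0 0.2; 0 0 0 0 0 0 0.2; 0 0 0 0 0 0 0.2; 0 0 0 0 0 0 0.2; 0 0 0 0 0 0 0.2")

```text
clock: 22.9
tool_pos: [0.5523, 0.4237, 0.0807]
ee_rot: [0.239, 0.971, 0.001, 0.001]
force: [-1.3, -1.5, 5.2]
opening: 0.0284
grasp_force: 73.1
```

```bash
python3 - <<'E'
from z import *
bandz();print(state()[2]["force"],state()[0])
E
```

```text
band px [233.  361.3] [229, 357, 7, 8, 29] at tool z mm 21.0 pred u 223.7 -> foot tool z 64.0
[-0.57273475 -2.04980831  4.33766961] [0.55228995 0.4237503  0.08070538]
```

Contact at z = 0.081 (about 6 N), which matches the box floor. Releasing softly.

>>> send_rows(increments="0 0 0 0 0 0 0.2; 0 0 0 0 0 0 0.2; 0 0 0 0 0 0 0.34; 0 0 0 0 0 0 0.37; 0 0 0 0 0 0 0.42; 0 0 0 0 0 0 0.5; 0 0 0 0 0 0 0.6; 0 0 0 0 0 0 0.6; 0 0 0 0 0 0 0.6; 0 0 0 0 0 0 0.6", force=20)

```text
clock: 24.2
tool_pos: [0.5522, 0.4237, 0.0802]
ee_rot: [0.239, 0.971, 0.001, 0.001]
force: [0.3, -0.0, 0.6]
opening: 0.0512
grasp_force: 0.0
```

```bash
python3 - <<'E'
from h import *
print(r.read_state()["force"],r.read_state()["opening"])
a=r.get_image("side")[0][240:420,170:350,::-1]
cv2.imwrite("pics/k5.png",cv2.resize(a,None,fx=2.5,fy=2.5,interpolation=2))
E
```

```text
[ 0.32931839 -0.04343505  0.58658928] 0.05118341850846542
```

View pics/k5.png

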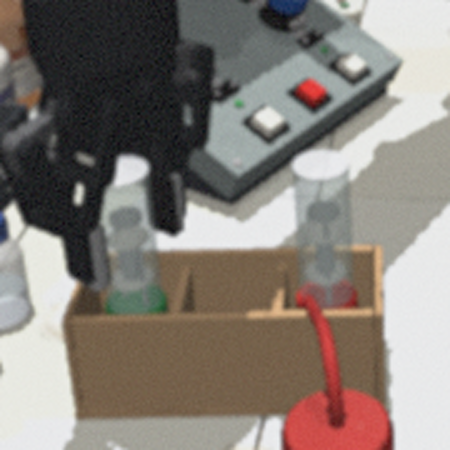

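The side view shows the green lamp standing in the far cell, upright beside the red lamp, with the fingers clear. Retreating straight up.

>>> send_rows(increments="0 0 0 0 0 -8 0.6; 0 0 0 0 0 -12 0.6; 0 0 0 0 0 -20 0.6; 0 0 0 0 0 -25 0.6; 0 0 0 0 0 -30 0.6; 0 0 0 0 0 -30 0.6; 0 0 0 0 0 -25 0.6; 0 0 0 0 0 0 0.6; 0 0 0 0 0 0 0.6; 0 0 0 0 0 0 0.6")

```text
clock: 25.5
tool_pos: [0.5515, 0.4229, 0.229]
ee_rot: [0.239, 0.971, 0.0, 0.0]
force: [0.0, 0.3, 0.3]
opening: 0.0513
grasp_force: 0.0
```

```bash
python3 - <<'E'
from h import *
a=r.get_image("side")[0][120:420,150:450,::-1]
cv2.imwrite("pics/k6.png",cv2.resize(a,None,fx=1.8,fy=1.8,interpolation=2))
E
```

```text
(no output)
```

View pics/k6.png

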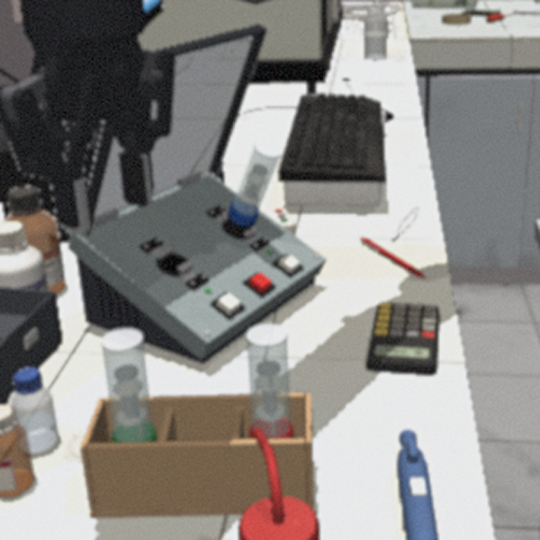

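The green lamp stands upright in the far cell (130,430), the blue lamp is still plugged in, the keys are up, and the gripper is free.

```bash
python3 -c "
from bench import r
print(r.finish_job())"
```

```text
the job is handed in; nothing more can be done
None
```

The job is handed in at about 25.6 s: I pressed and released the left white key, then the red stop key, and stood the green-banded lamp upright in the box's far cell; the last side view shows the blue lamp still plugged in and the red lamp and calculator where they were (the timer wasn't in that view).

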